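# Stand the rinsed mixing cup on the draining peg

## Task

The steel ink-mixing cup lying on its side on the bench has just been rinsed. Put it mouth down over the free peg of the draining stand, so that it stands straight, with the inside of its bottom resting on the peg's head, and let go of it. Leave the other cup hanging on its peg, and do not shift the solvent bottle or the spare printing pad.

Things in the scene. Friction and masses are not known exactly. Their poses are not given: they have to be found in the camera images.
- mix_cup: Thin tapered steel cup, 59 mm tall, outside 52 mm wide at the bottom, 65 at the mouth, about 58 halfway. Origin: centre of the bottom's underside; z runs along the axis to the mouth. Bottom 3 mm thick; inside 56 mm deep, 46 wide at the bottom, 58 at the mouth. Starts lying on its side, mouth roughly to the left (+y), 6 degrees above level; it can roll. 40 to 70 g.
- free_peg_top (a point): Centre of the flat top of the free peg's head, 89 mm above the bench. The head is a black plastic bobbin 38 mm across, 24 high, top edge bevelled (flat 28 mm), on a 12 mm steel rod. A cup hung upside down on it has its bottom's underside 3 mm above this point and its mouth 26 mm above the tray's floor. The peg is fixed to the stand.
- used_peg_top (a point): The same point on the other, identical peg, 120 mm away on the same stand, which carries the other cup. Which of the two pegs is free changes.
- drain_tray: The draining stand: metal drip tray 196 x 105 mm, 22 mm high over its rim, fixed. Origin: centre of its underside; x along its long side, away from the robot. The two pegs stand on its centre line, 60 mm either side of the middle.
- drying_cup: An identical cup hanging loose, upside down, on the used peg. Origin: centre of its bottom's underside (now on top), z towards its mouth (down).
- solvent_bottle: White squeeze bottle with a red bent spout, 64 x 78 x 191 mm, standing loose behind the work. Origin: centre of its underside.
- spare_pad: Pale printing pad, a rounded lump on a wooden base, 49 x 54 x 52 mm, standing loose on the bench. Origin: centre of its underside.

How it is judged (in metres and radians):
At the end, for the whole second after the job is handed in: The mixing cup hangs mouth down on the free peg: axis within 7 degrees of plumb, centre within 8 mm of the peg's, its bottom resting on the peg's head (underside 1 to 7 mm above the head's top), released and at rest; the other cup still hangs straight on its own peg (angle between each of mix_cup, drying_cup's own z axis and vertical above 3.02 rad and horizontal distance between mix_cup and free_peg_top below 0.008 m and z of mix_cup in the frame of free_peg_top between 0.001 and 0.007 m and linear speed of mix_cup below 0.02 m/s and horizontal distance between drying_cup and used_peg_top below 0.012 m); the robot touches nothing.
It fails at once if the cup that was already drying is lifted, tipped or carried off (moved more than 20 mm) (distance of drying_cup from where it was at the start of the episode above 0.02 m).
It fails at once if the solvent bottle is shifted by more than 30 mm (distance of solvent_bottle from where it was at the start of the episode above 0.03 m).
It fails at once if the spare pad is shifted by more than 30 mm (distance of spare_pad from where it was at the start of the episode above 0.03 m).
It also fails if it takes over 45 s, if anything falls off the work surface, if the arm or the gripper's body presses on something with over 40 N, if the wrist force passes 120 N, or if a joint passes its speed limit or range.

## Robot

A 6-joint arm with a two-finger parallel gripper is mounted at the origin on a cart in front of the work surface, level with it; the furniture and walls round the work are solid. World frame = base frame: x ahead of the robot, y to its left, z up, the work surface at z = 0. Lengths are in mm, angles in rad, forces in N, time in s.
With the tool pointing down it reaches from about 275 to 1000 mm from the base axis. Payload 8.4 kg.
Tool frame: the origin (TCP) lies at the very end of the fingers, on their centre line; the grasp point (between the pads) lies 19 mm behind it; z points along the fingers, y is the line along which they close (so a half turn about z gives the same grasp; the last joint's range is limited). The gripper opens to 85 mm and grips with 20 to 120 N. Pads are 22 mm wide; open, the fingers measure 114 mm over their backs; the gripper's body (76 mm by 85 mm) begins 54 mm behind the grasp point. The pads swing forward as they close: fully open they stand 13 mm farther back than shut.
Start: joints at [-1.142, 0.353, 1.633, -0, 1.155, -0.002], TCP at [260.998, -567.898, 231.281] pointing down, gripper open.
Joint ranges: [-2.63, 2.63], [-0.92, 2.1], [0.06, 2.66], [-1.3, 4.44], [0, 2.69], [-3.02, 3.02]. Speed limits (rad/s): [2.22, 2.22, 2.79, 3.14, 3.14, 3.14].

## Interface

Orientations are given as [roll, pitch, yaw] about the fixed x, y, z axes, in that order (R = Rz(yaw) Ry(pitch) Rx(roll)).
In Python, from rig import sensors, grab_frame, camera_params, order gives the robot as it stands. The module is installed in compiled form; this text tells all that it offers.
- The arm moves only by the tool move_arm, never from a script. Its argument "motion" is a list of rows, each a list of 7 numbers: the turn, a rotation vector about the tool's x, y, z in rad, then the shift along the tool's x, y, z in m, then the finger opening in m, from 0 to 0.0854. A call has 1 to 8 rows; each row is the pose to reach, as a shift and turn from the pose commanded when the call began, along the tool's axes at that moment; what a row does not reach only later rows make up. A row lasts 1/8 s, in which the tool goes at most 62.5 mm and 10.7 degrees, less where a joint would pass 70% of its speed; a pose out of reach is approached as far as the arm can. A call with a gripper value outside its range is refused whole. The fingers move at their own pace and stop on an object; "grip_force" is the grip in N (left out, the last holds). Time passes only in rows, so rows that repeat a pose let the fingers close. It gives the time, the measured TCP pose, the force, the opening and the grip force at its end, in the units of the state.
- sensors.sense(): the state, without advancing time (a new reading comes with each control period).
- grab_frame(name): name is "scene" or "side" or "wrist"; returns (picture, depth): 384x512x3 uint8, red, green, blue; 384x512 float32, mm along the optical axis (not along the pixel's ray), 0 where there is no reading.
- camera_params(name): a dict with "camera_matrix" (3x3 intrinsics, pixels), "k1" (the pictures are not rectified: a ray, as slopes to the right and down, at radius r is drawn at 1 + k1 r^2 times it, then the intrinsics apply), "world_from_camera" (4x4, takes a point from camera to world coordinates). Camera axes: x right, y down, z forward; pixel columns grow to the right and rows downward; lengths in mm; the calibration is good to about 2 mm. A picture is of the moment at which its call begins: read the wrist's pose just before it. camera_params takes no time and is no camera call; for the wrist camera it gives the pose at the moment of the call.
- order.sign_off(): hands the job in; it is judged then, once.
The state is a dict: "clock": time; "qpos": joint angles; "qvel": joint speeds; "joint_efforts": joint torques, N m; "eef_pos": TCP position; "tcp_rot": TCP orientation; "contact_force": force on the tool from outside, world axes, zero at the start; "wrist_torque": the same for the moment, N m; "opening": opening from 0.0 (shut) to 1.0 (fully open); "grasp_force": force on a finger pad.
Only numpy, scipy, OpenCV 4.12 (cv2) and the standard library are available. Lean on these libraries where they do the work, as an engineer would, in place of code of your own. Each camera call takes 0.05 s, during which the arm holds its last target. There are 200 camera calls.

## Working session

There is one attempt and no reset: what is moved stays moved. The work goes in short steps, Python scripts to look and compute and a tool call to move; the robot and the scene stay as the last step left them, time stands still between calls to the robot, and variables do not carry over. Pictures are saved under pics/ and viewed, at most 10 in all, crops included, and the job is handed in when it is done.

Besides the shell and the picture viewer there is one more tool, called after "Call:" by a JSON object that holds its "api" and its "payload", one argument or row to a line. move_arm: Moves the arm, as the interface text tells. Its arguments: {"type":"object","properties":{"motion":{"type":"array","items":{"type":"array","items":{"type":"number"}}},"grip_force":{"type":"number"}},"required":["motion"]}

```bash
mkdir -p pics
cat > h.py <<'E'
import numpy as np, cv2
from rig import sensors, grab_frame, camera_params, order
def pts(name):
    p=camera_params(name); im,d=grab_frame(name)
    K=np.array(p["camera_matrix"]);T=np.array(p["world_from_camera"]);k=p["k1"]
    h,w=d.shape;u,v=np.meshgrid(np.arange(w),np.arange(h))
    uv=np.stack([u,v],-1).reshape(-1,1,2).astype(np.float64)
    s=cv2.undistortPoints(uv,K,np.array([k,0,0,0.])).reshape(h,w,2)
    c=np.dstack([s*d[...,None],d]); W=c@T[:3,:3].T+T[:3,3]; W[d==0]=np.nan
    return im,d,W
E
python3 - <<'E'
from h import *
s=sensors.sense();print(s)
ims=[]
for n in("scene","side"):
    im,d,W=pts(n);ims.append(im);np.savez(n+".npz",im=im,W=W);print(n,camera_params(n))
    cv2.imwrite(f"pics/{n}0.png",im[...,::-1])
E
```

```text
{'clock': 0.0, 'qpos': array([-1.14239571e+00,  3.53664518e-01,  1.63414680e+00,  1.59446179e-05,
        1.15516980e+00, -2.39951741e-03]), 'qvel': array([-2.17934600e-04,  8.30923453e-04, -2.20811181e-04, -1.70761955e-04,
       -8.77477191e-04,  8.13652265e-05]), 'joint_efforts': array([-1.51813358e-03, -6.05259347e+01, -3.42061543e+01, -1.33713456e-04,
        9.49459733e-03, -4.19044213e-06]), 'eef_pos': array([ 260.80646252, -567.46117753,  230.54602519]), 'tcp_rot': array([-3.14020423e+00, -1.79098009e-05,  4.30793675e-01]), 'contact_force': array([-0.7304524 , -0.4429695 ,  0.00767756]), 'wrist_torque': array([0.01564638, 0.01894811, 0.00598913]), 'grasp_force': 0.0, 'opening': 0.99986475749615}
scene {'camera_matrix': array([[357.57128506,   0.        , 250.15765006],
       [  0.        , 357.57128506, 187.62145691],
       [  0.        ,   0.        ,   1.        ]]), 'k1': -0.04342733921300481, 'world_from_camera': array([[-5.51539618e-01, -6.55523839e-01,  5.15841591e-01,
         1.61904965e+02],
       [-8.34145954e-01,  4.31845190e-01, -3.43089288e-01,
         3.98959572e+02],
       [ 2.13949682e-03, -6.19514511e-01, -7.84982289e-01,
         7.41485819e+02],
       [ 0.00000000e+00,  0.00000000e+00,  0.00000000e+00,
         1.00000000e+00]])}
side {'camera_matrix': array([[470.41020223,   0.        , 255.06611179],
       [  0.        , 470.41020223, 179.83482276],
       [  0.        ,   0.        ,   1.        ]]), 'k1': 0.05400229979362294, 'world_from_camera': array([[ 9.98156883e-01,  4.95371980e-02, -3.50557217e-02,
         6.04826302e+02],
       [ 5.47539482e-02, -4.86029371e-01,  8.72225576e-01,
        -7.52910885e+02],
       [ 2.61695006e-02, -8.72537401e-01, -4.87845919e-01,
         5.29569111e+02],
       [ 0.00000000e+00,  0.00000000e+00,  0.00000000e+00,
         1.00000000e+00]])}
```

View pics/scene0.png

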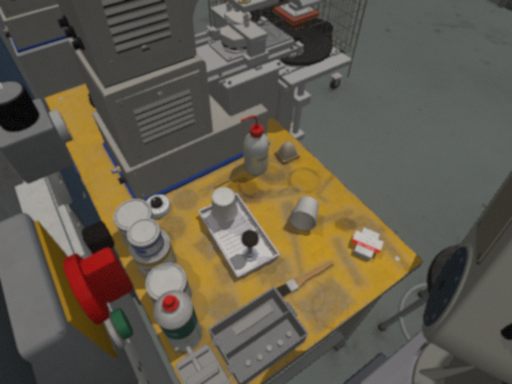

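View pics/side0.png

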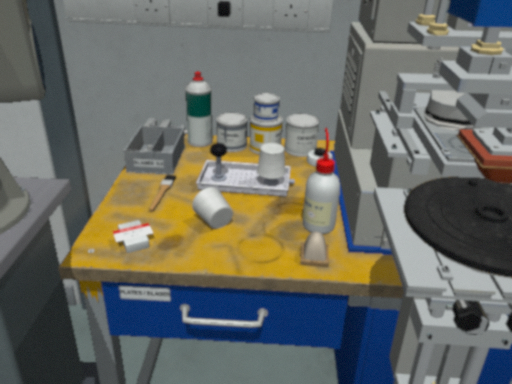

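The scene view has the cup at about (303,213), the free peg at (250,240), the used peg at (223,203), the bottle at (257,150) and the pad at (287,152). In the side view the cup is at (213,208) and the free peg at (218,150), so the near peg is the free one.

Run:
```python
from h import *
R={"scene":dict(cup=(275,185,335,240),head=(238,226,262,250),used=(208,184,240,224),bottle=(240,118,272,178),pad=(272,138,302,166)),
"side":dict(cup=(185,180,240,235),head=(206,138,230,160),used=(254,138,288,186),bottle=(300,125,345,236),pad=(298,228,332,268))}
for n in R:
    f=np.load(n+".npz");W=f["W"];im=f["im"]
    hsv=cv2.cvtColor(im,cv2.COLOR_RGB2HSV)
    for o,(a,b,c,d) in R[n].items():
        w=W[b:d,a:c].reshape(-1,3);h=hsv[b:d,a:c].reshape(-1,3)
        m=(w[:,2]>5)
        if o in("cup","used"): m&=(h[:,1]<70)
        if o=="head": m&=(h[:,2]<70)&(w[:,2]>60)
        if o=="used": m&=w[:,2]>60
        w=w[m];print(n,o,len(w),"min",np.nanpercentile(w,2,axis=0).round(),"max",np.nanpercentile(w,98,axis=0).round(),"med",np.median(w,axis=0).round(1))
        if o in("head","used"):
            t=w[w[:,2]>np.percentile(w[:,2],98)-4]; print("   top",len(t),((t.min(0)+t.max(0))/2).round(1),t.mean(0).round(1))
        if o=="cup":
            q=w[:,:2]; cc,wd,an=r=cv2.minAreaRect(q.astype(np.float32)); print("  rect",r); np.save(n+"_cup.npy",w)
            for z in range(5,75,10):
                s=w[(w[:,2]>z)&(w[:,2]<z+10)]
                if len(s):print("   z",z,len(s),s.min(0).round(),s.max(0).round())
```

```text
scene cup 639 min [459.  -8.   5.] max [519.  57.  65.] med [491.4  24.1  47.4]
  rect ((494.12237548828125, 20.563737869262695), (60.30350112915039, 63.19646072387695), 38.5831298828125)
   z 5 220 [459.   2.   5.] [513.  58.  14.]
   z 15 57 [456.   8.  15.] [513.  61.  25.]
   z 25 13 [456.  14.  25.] [509.  60.  33.]
   z 35 9 [477.  -8.  38.] [525.  60.  45.]
   z 45 124 [456. -14.  45.] [526.  58.  55.]
   z 55 205 [458.  -7.  55.] [515.  53.  65.]
   z 65 11 [470.  32.  65.] [486.  46.  70.]
scene head 198 min [465. 174.  79.] max [494. 203.  93.] med [478.3 189.8  90.2]
   top 140 [481.6 187.5  91. ] [481.2 187.3  90.8]
scene used 561 min [574. 158.  62.] max [623. 207.  97.] med [591.1 184.8  93.3]
   top 303 [601.4 180.4  95.8] [600.7 180.4  94.8]
scene bottle 1518 min [668. -50.   6.] max [759.  55. 165.] med [691.5  30.9  91.9]
scene pad 397 min [ 658. -111.    5.] max [747. -46.  54.] med [676.3 -65.6  21.6]
side cup 1484 min [449. -18.   6.] max [530. 170.  62.] med [495.4  11.4  34.3]
  rect ((493.37493896484375, 76.6492919921875), (91.863525390625, 194.6668701171875), 4.851508617401123)
   z 5 323 [443. -17.   5.] [535. 176.  15.]
   z 15 264 [442. -20.  15.] [535. 149.  25.]
   z 25 163 [453. -20.  25.] [532.  22.  35.]
   z 35 190 [453. -21.  35.] [530.  23.  45.]
   z 45 308 [456. -19.  45.] [527.  57.  55.]
   z 55 234 [463.   1.  55.] [510.  51.  64.]
   z 65 2 [480.  34.  66.] [485.  39.  66.]
side head 166 min [469. 165.  67.] max [500. 189.  90.] med [485.  171.5  84.3]
   top 65 [485.1 179.7  88.5] [484.6 178.   88.5]
side used 535 min [577. 150.  60.] max [628. 197.  94.] med [602.8 159.5  84.4]
   top 210 [603.2 176.1  92.4] [602.8 174.5  92.5]
side bottle 3876 min [671. -12.   8.] max [758. 495. 161.] med [704.4  12.2  59.9]
side pad 865 min [ 665. -104.    6.] max [715.  -4.  51.] med [687.  -91.3  21.1]
```

Run:
```python
from h import *
from scipy.optimize import least_squares
from scipy.spatial.transform import Rotation as Ro
P={}
for n in("scene","side"):
    w=np.load(n+"_cup.npy"); w=w[(w[:,2]>8)&(abs(w[:,1]-20)<50)&(abs(w[:,0]-493)<50)]; P[n]=w
el=np.arctan2(6.5,59)
def res(p,w,full=False):
    x,y,az=p
    a=np.array([np.cos(az)*np.cos(el),np.sin(az)*np.cos(el),np.sin(el)])
    b=np.array([x,y,26*np.cos(el)])           # centre of bottom
    d=w-b;t=d@a;r=np.linalg.norm(d-np.outer(t,a),axis=1)
    wall=abs(r-(26+6.5*t/59))*np.cos(el)
    inn=abs(r-(23+6*(t-3)/56)); bot=np.hypot(t,np.maximum(r-26,0))
    return np.minimum(np.minimum(wall,inn),bot)
for k,w in(("scene",P["scene"]),("side",P["side"]),("both",np.vstack(list(P.values())))):
    best=min((least_squares(res,[500,-10,a0],args=(w,),loss="soft_l1",f_scale=2) for a0 in(1.2,1.6,2.0)),key=lambda s:s.cost)
    print(k,len(w),best.x.round(3),np.median(res(best.x,w)).round(2))
s=sensors.sense();T=np.array(camera_params("wrist")["world_from_camera"])
R=Ro.from_euler("xyz",s["tcp_rot"]).as_matrix()
print("cam in tool",(R.T@(T[:3,3]-s["eef_pos"])).round(1),(R.T@T[:3,:3]).round(2))
A=np.vstack([np.load(n+".npz")["W"].reshape(-1,3) for n in("scene","side")]);A=A[~np.isnan(A).any(1)]
for x in range(250,700,50):
    print(x,[int(np.percentile(q,98)) if len(q:=A[(abs(A[:,0]-x-25)<25)&(abs(A[:,1]-y-25)<25),2])>5 else -1 for y in range(-300,450,50)])
```

```text
scene 521 [514.785 -10.485   2.21 ] 0.68
side 1067 [511.342  -6.954   2.209] 0.69
both 1588 [511.532  -7.139   2.204] 0.77
cam in tool [  79.6   -0.  -143.3] [[-0.   -0.95 -0.31]
 [ 1.   -0.   -0.  ]
 [-0.   -0.31  0.95]]
250 [-708, -712, -711, 4, 5, 5, 4, 4, 4, 50, 61, 61, 61, 62, 583]
300 [-711, -1, -1, 3, 21, 21, 4, 4, 4, 61, 59, 51, 59, 61, 583]
350 [-1, -1, -1, 3, 21, 21, 8, 11, 12, 54, 60, 60, 61, 176, 167]
400 [-1, -1, -1, 3, 4, 4, 5, 5, 23, 24, 24, 4, 5, 192, 344]
450 [-1, -1, -82, 3, 5, 51, 64, 47, 24, 92, 83, 4, 79, 81, 494]
500 [-1, -1, -83, 3, 5, 53, 58, 27, 24, 77, 24, 5, 79, 115, 533]
550 [-1, -1, -82, 4, 5, 5, 5, 5, 41, 95, 89, 5, 140, 142, 497]
600 [-1, -1, -1, 3, 5, 5, 5, 6, 59, 96, 91, 5, 125, 142, 353]
650 [-1, -1, -1, 8, 52, 107, 178, 190, 5, 16, 5, 22, 87, 88, 352]
```

```bash
cat >> h.py <<'E'
from scipy.spatial.transform import Rotation as Ro
def Rt(az,tilt,up):
    "tool tilted from straight down by tilt, pointing to azimuth az; up=+1: tool x (camera) on the upper side"
    z=np.array([np.cos(az)*np.sin(tilt),np.sin(az)*np.sin(tilt),-np.cos(tilt)])
    x=up*np.array([np.cos(az)*np.cos(tilt),np.sin(az)*np.cos(tilt),np.sin(tilt)])
    return np.stack([x,np.cross(z,x),z],1)
def go(R,p):
    s=sensors.sense();R0=Ro.from_euler("xyz",s["tcp_rot"]).as_matrix()
    print("rotvec",Ro.from_matrix(R0.T@R).as_rotvec().round(3),"shift m",(R0.T@(p-s["eef_pos"])/1000).round(4),"q",s["qpos"].round(2),"F",s["contact_force"].round(1),"t",s["clock"])
E
python3 - <<'E'
from h import *
R=Rt(2.205,np.radians(45),1);g=np.array([494.6,16.1,29.1])
go(R,g+R[:,2]*(19-130)); print(g+R[:,2]*(19-130))
E
```

```text
rotvec [ 0.692  0.563 -1.672] shift m [ 0.472  -0.3557  0.1235] q [-1.14  0.35  1.63 -0.    1.16 -0.  ] F [-0.8 -0.3  0.5] t 0.1
[541.10748858 -47.12620901 107.58885271]
```

Call:
{"api": "move_arm", "payload": {
  "motion": [
    [0.09, 0.07, -0.21, 0.06, -0.045, 0, 0.085],
    [0.17, 0.14, -0.42, 0.12, -0.09, 0, 0.085],
    [0.26, 0.21, -0.63, 0.18, -0.13, 0, 0.085],
    [0.35, 0.28, -0.84, 0.24, -0.18, 0, 0.085],
    [0.43, 0.35, -1.04, 0.3, -0.22, 0.01, 0.085],
    [0.52, 0.42, -1.25, 0.36, -0.27, 0.03, 0.085],
    [0.6, 0.49, -1.46, 0.41, -0.31, 0.04, 0.085],
    [0.69, 0.56, -1.67, 0.47, -0.355, 0.05, 0.085]
  ]
}}

```text
clock: 1.1
eef_pos: [497.6, -128.9, 194.8]
tcp_rot: [-2.992, -0.639, 1.763]
contact_force: [1.0, -0.9, -0.1]
opening: 0.996
grasp_force: 0.0
```

Run:
```python
from h import *
R=Rt(2.205,np.radians(45),1);g=np.array([494.6,16.1,29.1])
go(R,g+R[:,2]*(19-130)); print(sensors.sense()["eef_pos"])
```

```text
rotvec [ 0.141  0.118 -0.344] shift m [0.0057 0.0745 0.1029] q [-0.5   0.52  1.62  0.37  1.55 -0.85] F [ 1.  -0.9 -0.1] t 1.1
[ 497.57815527 -128.85564202  194.75343773]
```

Call:
{"api": "move_arm", "payload": {
  "motion": [
    [0.07, 0.06, -0.17, 0.003, 0.037, 0.05, 0.085],
    [0.14, 0.12, -0.34, 0.005, 0.075, 0.1, 0.085],
    [0.14, 0.12, -0.34, 0.005, 0.075, 0.1, 0.085],
    [0.14, 0.12, -0.34, 0.005, 0.075, 0.1, 0.085]
  ]
}}

```text
clock: 1.6
eef_pos: [541.9, -51.2, 109.4]
tcp_rot: [-3.135, -0.786, 2.191]
contact_force: [0.5, -0.1, 0.6]
opening: 0.992
grasp_force: 0.0
```

Run:
```python
from h import *
R=Rt(2.205,np.radians(45),1);g=np.array([494.6,16.1,29.1])
go(R,g+R[:,2]*(19-130)); go(R,g+R[:,2]*19)
im,d,W=pts("wrist");np.savez("wrist1.npz",im=im,W=W);cv2.imwrite("pics/w1.png",im[...,::-1])
```

```text
rotvec [ 0.003 -0.001 -0.01 ] shift m [0.0014 0.0017 0.004 ] q [-0.35  0.74  1.52  0.41  1.57 -1.12] F [ 0.5 -0.1  0.6] t 1.6
rotvec [ 0.003 -0.001 -0.01 ] shift m [0.0013 0.0014 0.134 ] q [-0.35  0.74  1.52  0.41  1.57 -1.12] F [ 0.5 -0.1  0.6] t 1.6
```

View pics/w1.png

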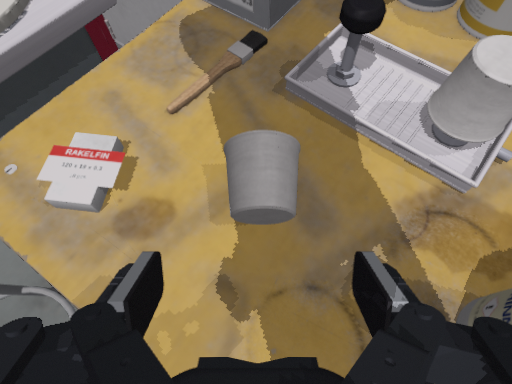

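The wrist view shows the cup in line between the fingers: mouth centre near (262,145), bottom near (262,213). I'll refine the fit from this view.

```bash
cat > fit.py <<'E'
from h import *
from scipy.optimize import least_squares
el=np.arctan2(6.5,59)
def res(p,w):
    x,y,az=p
    a=np.array([np.cos(az)*np.cos(el),np.sin(az)*np.cos(el),np.sin(el)])
    d=w-np.array([x,y,26*np.cos(el)]);t=d@a;r=np.linalg.norm(d-np.outer(t,a),axis=1)
    wall=abs(r-(26+6.5*t/59))*np.cos(el); inn=abs(r-(23+6*(t-3)/56)); bot=np.hypot(t,np.maximum(r-26,0))
    return np.minimum(np.minimum(wall,inn),bot)
def fit(w): return least_squares(res,[511.5,-7,2.2],args=(w,),loss="soft_l1",f_scale=2)
E
python3 - <<'E'
from fit import *
f=np.load("wrist1.npz");w=f["W"].reshape(-1,3);h=cv2.cvtColor(f["im"],cv2.COLOR_RGB2HSV).reshape(-1,3)
m=(w[:,2]>8)&(w[:,2]<75)&(np.hypot(w[:,0]-494,w[:,1]-16)<55);w=w[m]
r=fit(w);x,y,az=r.x;print(len(w),r.x.round(3),np.median(res(r.x,w)).round(2),w.max(0).round())
g=np.array([x+29.3*np.cos(az),y+29.3*np.sin(az),29.1]);print("mid",g.round(1))
p=camera_params("wrist")
for X in(f["W"][23:24,330:380].reshape(-1,3),):
    print("head row",np.nanmin(X,0).round(),np.nanmax(X,0).round())
R=Rt(az,np.radians(45),1);go(R,g+R[:,2]*19);go(R,g+R[:,2]*(19-60))
E
```

```text
6181 [513.635  -4.127   2.205] 0.53 [534.  61.  66.]
mid [496.3  19.5  29.1]
head row [428. 167.  -0.] [503. 264.  82.]
rotvec [ 0.004  0.001 -0.009] shift m [0.0026 0.0046 0.1365] q [-0.35  0.74  1.52  0.41  1.57 -1.12] F [-0.7 -0.2  0.1] t 1.65
rotvec [ 0.004  0.001 -0.009] shift m [0.0025 0.0049 0.0765] q [-0.35  0.74  1.52  0.41  1.57 -1.12] F [-0.7 -0.2  0.1] t 1.65
```

Call:
{"api": "move_arm", "payload": {
  "motion": [
    [0, 0, -0.01, 0.002, 0.004, 0.03, 0.085],
    [0, 0, -0.01, 0.002, 0.004, 0.06, 0.085],
    [0, 0, -0.01, 0.002, 0.004, 0.09, 0.085],
    [0, 0, -0.01, 0.002, 0.004, 0.11, 0.085],
    [0, 0, -0.01, 0.002, 0.004, 0.125, 0.085],
    [0, 0, -0.01, 0.002, 0.004, 0.134, 0.085],
    [0, 0, -0.01, 0.002, 0.004, 0.134, 0.085],
    [0, 0, -0.01, 0.002, 0.004, 0.134, 0.085]
  ]
}}

```text
clock: 2.65
eef_pos: [489.5, 28.7, 16.6]
tcp_rot: [3.135, -0.785, 2.208]
contact_force: [-0.5, -0.1, -0.3]
opening: 0.999
grasp_force: 0.0
```

Run:
```python
from h import *
R=Rt(2.205,np.radians(45),1);g=np.array([496.3,19.5,29.1]);go(R,g+R[:,2]*19)
im,d,W=pts("wrist");np.savez("wrist2.npz",im=im,W=W);cv2.imwrite("pics/w2.png",im[...,::-1])
```

```text
rotvec [0.004 0.001 0.002] shift m [0.0008 0.     0.0021] q [-0.26  0.8   1.71  0.48  1.33 -1.18] F [-0.5 -0.1 -0.3] t 2.65
```

View pics/w2.png

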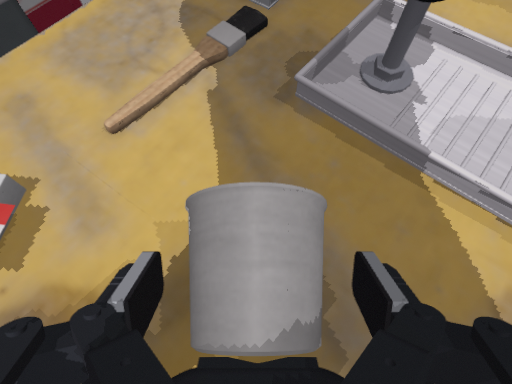

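The cup is centred (columns 188–326, fingers at 160 and 355) and upright between the pads, so I'm closing.

Call:
{"api": "move_arm", "payload": {
  "motion": [
    [0, 0, 0, 0, 0, 0.001, 0.05],
    [0, 0, 0, 0, 0, 0.001, 0.045],
    [0, 0, 0, 0, 0, 0.001, 0.045],
    [0, 0, 0, 0, 0, 0.001, 0.045],
    [0, 0, 0, 0, 0, 0.001, 0.045],
    [0, 0, 0, 0, 0, 0.001, 0.045]
  ],
  "grip_force": 35
}}

```text
clock: 3.45
eef_pos: [488.8, 29.3, 16.0]
tcp_rot: [3.136, -0.785, 2.208]
contact_force: [1.0, -3.9, 5.5]
opening: 0.68
grasp_force: 36.5
```

Call:
{"api": "move_arm", "payload": {
  "motion": [
    [0, 0, 0, 0.007, 0, -0.006, 0.045],
    [0, 0, 0, 0.02, 0, -0.02, 0.045],
    [0, 0, 0, 0.045, 0, -0.045, 0.045],
    [0, 0, 0, 0.07, 0, -0.07, 0.045],
    [0, 0, 0, 0.095, 0, -0.095, 0.045],
    [0, 0, 0, 0.115, 0, -0.115, 0.045],
    [0, 0, 0, 0.12, 0, -0.12, 0.045],
    [0, 0, 0, 0.12, 0, -0.12, 0.045]
  ]
}}

```text
clock: 4.45
eef_pos: [487.9, 29.1, 185.5]
tcp_rot: [3.136, -0.785, 2.208]
contact_force: [-0.3, -0.5, -0.4]
opening: 0.687
grasp_force: 37.4
```

Run:
```python
from h import *
im,d,W=pts("wrist");np.savez("wrist3.npz",im=im,W=W);cv2.imwrite("pics/w3.png",im[...,::-1])
R0=Ro.from_euler("xyz",sensors.sense()["tcp_rot"]).as_matrix()
for az in(60,90,126):
    R=Rt(np.radians(az),np.radians(51),-1);print(az,R.round(2).tolist());go(R,np.array([482.5,184,150.])+R[:,2]*19)
```

```text
60 [[-0.31, -0.87, 0.39], [-0.55, 0.5, 0.67], [-0.78, 0.0, -0.63]]
rotvec [-0.11  -1.041 -2.149] shift m [0.0613 0.1008 0.128 ] q [-0.26  0.55  1.68  0.46  1.57 -1.06] F [-0.2  0.3 -0.6] t 4.5
90 [[-0.0, -1.0, 0.0], [-0.63, 0.0, 0.78], [-0.78, 0.0, -0.63]]
rotvec [-0.137 -0.64  -2.64 ] shift m [0.0655 0.096  0.1322] q [-0.26  0.55  1.68  0.46  1.57 -1.06] F [-0.2  0.3 -0.6] t 4.5
126 [[0.37, -0.81, -0.46], [-0.51, -0.59, 0.63], [-0.78, -0.0, -0.63]]
rotvec [-1.640e-01 -2.000e-03 -3.132e+00] shift m [0.0675 0.0874 0.1342] q [-0.26  0.55  1.68  0.46  1.57 -1.06] F [-0.2  0.3 -0.6] t 4.5
```

View pics/w3.png

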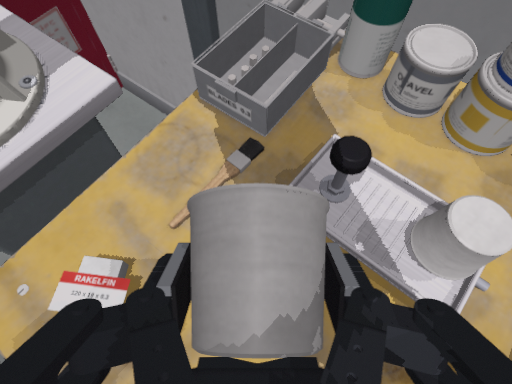

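The cup is held as it was lying, unshifted. I'll spin it the way joint 6 allows (positive about tool z).

Call:
{"api": "move_arm", "payload": {
  "motion": [
    [0, 0, 0.18, 0, 0, 0, 0.045],
    [0, 0, 0.36, 0, 0, 0, 0.045],
    [0, 0, 0.54, 0, 0, 0, 0.045],
    [0, 0, 0.72, 0, 0, 0, 0.045],
    [0, 0, 0.9, 0, 0, 0, 0.045],
    [0, 0, 1.08, 0, 0, 0, 0.045],
    [0, 0, 1.26, 0, 0, 0, 0.045],
    [0, 0, 1.44, 0, 0, 0, 0.045]
  ]
}}

```text
clock: 5.5
eef_pos: [487.3, 29.3, 184.0]
tcp_rot: [-2.358, -0.09, 0.721]
contact_force: [-0.5, -0.1, 0.2]
opening: 0.683
grasp_force: 37.4
```

Run:
```python
from h import *
for az in(60,90,126):
    R=Rt(np.radians(az),np.radians(51.5),-1);go(R,np.array([482.5,184,150.])+R[:,2]*19)
```

```text
rotvec [0.816 0.737 2.327] shift m [ 0.1081 -0.0486  0.1271] q [-0.26  0.55  1.68  0.46  1.57  0.39] F [-0.5 -0.1  0.2] t 5.5
rotvec [0.472 0.34  2.078] shift m [ 0.1038 -0.0534  0.1314] q [-0.26  0.55  1.68  0.46  1.57  0.39] F [-0.5 -0.1  0.2] t 5.5
rotvec [ 0.096 -0.082  1.698] shift m [ 0.0954 -0.0565  0.1334] q [-0.26  0.55  1.68  0.46  1.57  0.39] F [-0.5 -0.1  0.2] t 5.5
```

Call:
{"api": "move_arm", "payload": {
  "motion": [
    [0.038, 0.027, 0.167, 0, 0, 0, 0.045],
    [0.076, 0.054, 0.334, 0, 0, 0, 0.045],
    [0.114, 0.082, 0.5, 0, 0, 0, 0.045],
    [0.152, 0.109, 0.667, 0, 0, 0, 0.045],
    [0.19, 0.136, 0.834, 0, 0, 0, 0.045],
    [0.227, 0.163, 1.0, 0, 0, 0, 0.045],
    [0.265, 0.19, 1.167, 0, 0, 0, 0.045],
    [0.303, 0.218, 1.334, 0, 0, 0, 0.045]
  ]
}}

```text
clock: 6.5
eef_pos: [487.4, 29.2, 183.9]
tcp_rot: [-2.455, 0.744, -0.45]
contact_force: [0.2, 0.6, -0.3]
opening: 0.684
grasp_force: 37.4
```

Run:
```python
from h import *
R=Rt(np.radians(90),np.radians(51.5),-1);go(R,np.array([482.5,184,150.])+R[:,2]*19)
go(R,np.array([482.5,60,190.])+R[:,2]*19)
```

```text
rotvec [0.168 0.124 0.744] shift m [-0.0265 -0.0615  0.1625] q [-0.42  0.56  1.81  0.71  1.51  1.55] F [ 0.2  0.6 -0.3] t 6.5
rotvec [0.168 0.124 0.744] shift m [-0.014  -0.017   0.0407] q [-0.42  0.56  1.81  0.71  1.51  1.55] F [ 0.2  0.6 -0.3] t 6.5
```

Call:
{"api": "move_arm", "payload": {
  "motion": [
    [0.04, 0.03, 0.18, -0.003, -0.004, 0.01, 0.045],
    [0.08, 0.06, 0.36, -0.006, -0.008, 0.02, 0.045],
    [0.12, 0.09, 0.54, -0.01, -0.012, 0.03, 0.045],
    [0.168, 0.124, 0.744, -0.014, -0.017, 0.04, 0.045],
    [0.168, 0.124, 0.744, -0.014, -0.017, 0.04, 0.045],
    [0.168, 0.124, 0.744, -0.014, -0.017, 0.04, 0.045]
  ]
}}

```text
clock: 7.25
eef_pos: [483.0, 74.0, 179.6]
tcp_rot: [-3.129, 0.899, -1.554]
contact_force: [-0.1, -0.8, -1.0]
opening: 0.683
grasp_force: 37.4
```

Run:
```python
from h import *
s=sensors.sense()["eef_pos"];print(s)
R=Rt(np.radians(90),np.radians(51.5),-1);go(R,np.array([482.5,60,190.])+R[:,2]*19)
ims=[]
for n in("scene","side"):
    im,d,W=pts(n);np.savez(n+"2.npz",im=im,W=W);ims.append(im)
a=ims[0][110:302,180:436];b=ims[1][90:282,130:386]
cv2.imwrite("pics/c4.png",cv2.resize(np.vstack([a,b])[...,::-1],None,fx=1.5,fy=1.5))
```

```text
[482.96335077  73.98690823 179.56094013]
rotvec [0.001 0.    0.011] shift m [0.0005 0.0005 0.0016] q [-0.39  0.44  1.99  0.86  1.28  2.24] F [-0.1 -0.8 -1. ] t 7.25
```

View pics/c4.png

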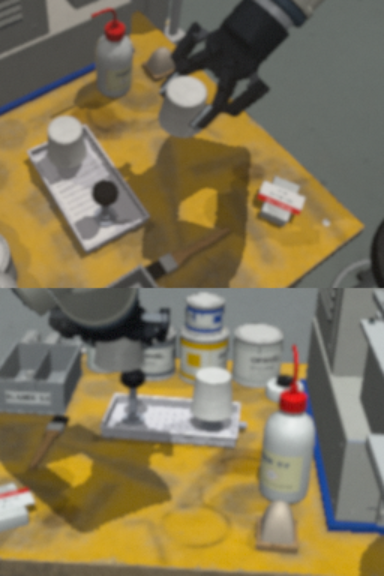

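The cup now hangs mouth down in the scene view (near image (303,180)), apparently straight. The side view is partly hidden by the hand. I'll measure the cup's axis and the peg more finely.

```bash
cat > peg.py <<'E'
from h import *
def ray(name,u,v,z,T=None):
    p=camera_params(name);T=np.array(p["world_from_camera"]) if T is None else T
    s=cv2.undistortPoints(np.array([[[u,v]]],float),np.array(p["camera_matrix"]),np.array([p["k1"],0,0,0.])).ravel()
    d=T[:3,:3]@[s[0],s[1],1];return T[:3,3]+d*(z-T[2,3])/d[2]
def blob(im,box,thr=75):
    a,b,c,d=box;g=im[b:d,a:c].max(2)<thr
    n,l,st,ce=cv2.connectedComponentsWithStats(g.astype(np.uint8));i=1+np.argmax(st[1:,4]);m=l==i
    return ce[i]+[a,b],st[i]+[a,b,0,0,0],m
E
python3 - <<'E'
from peg import *
from scipy.optimize import least_squares
for n,box in(("scene",(232,222,266,252)),("side",(204,138,234,162))):
    im=np.load(n+".npz")["im"];c,st,m=blob(im,box);print(n,c.round(1),st,"bobbin centre",ray(n,*c,77).round(1))
# wrist3 pose not stored: use depth points of the head
for k in(1,2,3):
    f=np.load(f"wrist{k}.npz");W=f["W"];m=(f["im"].max(2)<75)&(np.hypot(W[...,0]-482,W[...,1]-184)<30)&(W[...,2]>60)
    w=W[m]
    if len(w)<50: continue
    t=w[w[:,2]>87];print("wrist",k,len(w),len(t),"z top",np.percentile(w[:,2],95).round(1),"top mid",((np.percentile(t,2,axis=0)+np.percentile(t,98,axis=0))/2).round(1))
    if 1:
        sd=w[(w[:,2]>68)&(w[:,2]<82)];q=least_squares(lambda p:np.hypot(sd[:,0]-p[0],sd[:,1]-p[1])-19,[482,184],loss="soft_l1").x;print("  side circle",len(sd),q.round(1))
for n in("scene","side"):
    f=np.load(n+"2.npz");W=f["W"];im=f["im"].astype(int)
    s=sensors.sense();R=Ro.from_euler("xyz",s["tcp_rot"]).as_matrix();g=s["eef_pos"]-19*R[:,2]
    m=(np.linalg.norm(W-g,axis=2)<45)&(im.min(2)>75)
    w=W[m];print(n,len(w),g.round(1))
    def res(p):
        a=np.array([p[3],p[4],-1]);a/=np.linalg.norm(a);d=w-p[:3];t=d@a;r=np.linalg.norm(d-np.outer(t,a),axis=1)
        return np.minimum(abs(r-(26+6.5*t/59)),np.hypot(t,np.maximum(r-26,0)))
    r=least_squares(res,[g[0],g[1],g[2]+29,0,0],x_scale=[1,1,1,.02,.02],loss="soft_l1",f_scale=1.5)
    print("  bottom centre",r.x.round(3),"med",np.median(res(r.x)).round(2),"minus g",(r.x[:3]-g).round(1))
E
```

```text
scene [249.6 239. ] [242 231  16  21 216] bobbin centre [483.1 186.3  77. ]
side [218.3 149.7] [211 143  16  16 171] bobbin centre [483.6 184.8  77. ]
wrist 1 1305 450 z top 89.6 top mid [486.4 180.5  88.6]
  side circle 452 [484.4 186.2]Traceback (most recent call last):
  File "<stdin>", line 10, in <module>
    return _quantile_unchecked(
        a, q, axis, out, overwrite_input, method, keepdims, weights)
    return _ureduce(a,
                    func=_quantile_ureduce_func,
    ...<5 lines>...
                    overwrite_input=overwrite_input,
                    method=method)
    r = func(a, **kwargs)
    result = _quantile(arr,
                       quantiles=q,
    ...<2 lines>...
                       out=out,
                       weights=wgt)
    slices_having_nans = np.isnan(arr[-1, ...])
                                  ~~~^^^^^^^^^
IndexError: index -1 is out of bounds for axis 0 with size 0
```

The three views put the peg centre at about (483.5, 185.5), agreeing within 2 mm. Next, the held cup.

```bash
cat > cup.py <<'E'
from peg import *
from scipy.optimize import least_squares
def cupfit(fn):
    f=np.load(fn);W=f["W"];im=f["im"].astype(int)
    s=sensors.sense();R=Ro.from_euler("xyz",s["tcp_rot"]).as_matrix();g=s["eef_pos"]-19*R[:,2]
    w=W[(np.linalg.norm(W-g,axis=2)<45)&(im.min(2)>75)]
    def res(p):
        a=np.array([p[3],p[4],-1]);a/=np.linalg.norm(a);d=w-p[:3];t=d@a;r=np.linalg.norm(d-np.outer(t,a),axis=1)
        return np.minimum(abs(r-(26+6.5*t/59)),np.hypot(t,np.maximum(r-26,0)))
    r=least_squares(res,[g[0],g[1],g[2]+29,0,0],x_scale=[1,1,1,.02,.02],loss="soft_l1",f_scale=1.5)
    print(fn,len(w),"bottom",r.x.round(3),"med",np.median(res(r.x)).round(2),"minus g",(r.x[:3]-g).round(1))
E
python3 -c "
from cup import *
cupfit('scene2.npz');cupfit('side2.npz')"
```

```text
scene2.npz 1086 bottom [ 4.82506e+02  5.99040e+01  2.22262e+02  1.00000e-02 -1.20000e-02] med 0.63 minus g [-0.8  1.  30.8]
side2.npz 629 bottom [ 4.83083e+02  6.04550e+01  2.27216e+02 -5.00000e-03  7.00000e-03] med 0.78 minus g [-0.3  1.6 35.8]
```

Run:
```python
from h import *
R=Rt(np.radians(90),np.radians(51.5),-1)
for p in([484,184.3,190],[484,184.3,135]): go(R,np.array(p)+R[:,2]*19)
```

```text
rotvec [0.   0.   0.01] shift m [-0.0769 -0.0015  0.099 ] q [-0.39  0.45  1.99  0.86  1.28  2.24] F [1.3 0.3 0.1] t 7.35
rotvec [0.   0.   0.01] shift m [-0.0339 -0.0011  0.1333] q [-0.39  0.45  1.99  0.86  1.28  2.24] F [1.3 0.3 0.1] t 7.35
```

Call:
{"api": "move_arm", "payload": {
  "motion": [
    [0, 0, 0.01, -0.02, 0, 0.025, 0.045],
    [0, 0, 0.01, -0.045, -0.001, 0.055, 0.045],
    [0, 0, 0.01, -0.065, -0.001, 0.085, 0.045],
    [0, 0, 0.01, -0.077, -0.0015, 0.099, 0.045],
    [0, 0, 0.01, -0.077, -0.0015, 0.099, 0.045],
    [0, 0, 0.01, -0.055, -0.001, 0.116, 0.045],
    [0, 0, 0.01, -0.034, -0.001, 0.133, 0.045],
    [0, 0, 0.01, -0.034, -0.001, 0.133, 0.045]
  ]
}}

```text
clock: 8.35
eef_pos: [483.4, 198.6, 122.5]
tcp_rot: [3.135, 0.899, -1.578]
contact_force: [0.2, 0.0, -1.0]
opening: 0.679
grasp_force: 37.4
```

Run:
```python
from cup import *
ims=[]
for n in("scene","side"):
    im,d,W=pts(n);np.savez(n+"3.npz",im=im,W=W);ims.append(im);cupfit(n+"3.npz")
a=ims[0][160:300,180:330];b=ims[1][90:230,150:300]
cv2.imwrite("pics/c5.png",cv2.resize(np.hstack([a,b])[...,::-1],None,fx=2.5,fy=2.5))
R=Rt(np.radians(90),np.radians(51.5),-1)
go(R,np.array([484,184.3,60.5])+R[:,2]*19)
```

```text
scene3.npz 1008 bottom [ 4.83490e+02  1.84724e+02  1.65245e+02 -1.20000e-02 -1.90000e-02] med 0.63 minus g [-0.4  0.9 29.9]
side3.npz 455 bottom [ 4.84719e+02  1.85115e+02  1.62464e+02 -7.00000e-03 -5.00000e-03] med 1.02 minus g [ 0.5  1.2 26.4]
rotvec [-0.001  0.    -0.003] shift m [0.0589 0.0001 0.0473] q [-0.15  0.51  2.07  1.07  1.08  2.2 ] F [ 0.1  0.  -1. ] t 8.45
```

View pics/c5.png

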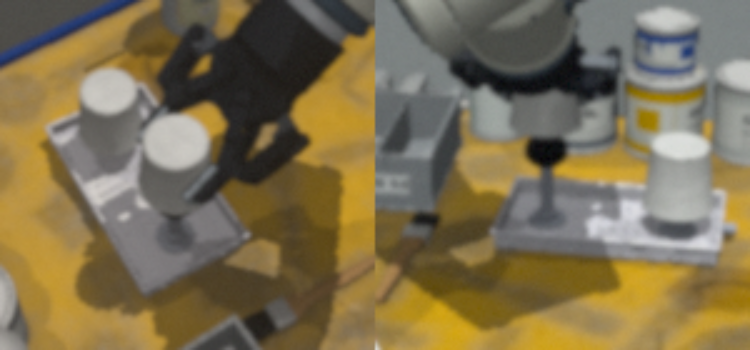

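The cup is centred over the head in both crops (side crop: cup at column 545, head at 547) and plumb. I'll lower it most of the way.

Call:
{"api": "move_arm", "payload": {
  "motion": [
    [0, 0, 0, 0.008, 0, 0.006, 0.045],
    [0, 0, 0, 0.017, 0, 0.0135, 0.045],
    [0, 0, 0, 0.026, 0, 0.021, 0.045],
    [0, 0, 0, 0.035, 0, 0.028, 0.045],
    [0, 0, 0, 0.043, 0, 0.034, 0.045],
    [0, 0, 0, 0.05, 0, 0.04, 0.045],
    [0, 0, 0, 0.05, 0, 0.04, 0.045],
    [0, 0, 0, 0.05, 0, 0.04, 0.045]
  ]
}}

```text
clock: 9.45
eef_pos: [483.7, 199.7, 59.9]
tcp_rot: [3.139, 0.899, -1.574]
contact_force: [0.5, -0.3, -1.0]
opening: 0.683
grasp_force: 37.4
```

Run:
```python
from cup import *
print(sensors.sense()["contact_force"])
for n in("scene","side"):
    im,d,W=pts(n);np.savez(n+"4.npz",im=im,W=W);cupfit(n+"4.npz")
R=Rt(np.radians(90),np.radians(51.5),-1)
go(R,np.array([484,184.3,60.5])+R[:,2]*19)
```

```text
[ 0.52406025 -0.28812289 -1.04850671]
scene4.npz 879 bottom [ 4.83803e+02  1.85744e+02  1.02599e+02 -2.00000e-03 -1.10000e-02] med 0.66 minus g [ 0.   1.  30.8]
side4.npz 347 bottom [ 4.85138e+02  1.85287e+02  8.96550e+01 -1.80000e-02 -1.30000e-02] med 1.01 minus g [ 1.3  0.5 17.8]
rotvec [-0.    -0.    -0.002] shift m [ 0.0092 -0.0002  0.0067] q [-0.14  0.64  2.08  1.14  1.02  2.07] F [ 0.7  0.1 -0.6] t 9.55
```

Call:
{"api": "move_arm", "payload": {
  "motion": [
    [0, 0, 0, 0.002, 0, 0.0015, 0.045],
    [0, 0, 0, 0.004, 0, 0.003, 0.045],
    [0, 0, 0, 0.0055, 0, 0.0044, 0.045],
    [0, 0, 0, 0.0062, 0, 0.005, 0.045],
    [0, 0, 0, 0.0068, 0, 0.0054, 0.045],
    [0, 0, 0, 0.0068, 0, 0.0054, 0.045]
  ]
}}

```text
clock: 10.3
eef_pos: [483.6, 200.0, 51.8]
tcp_rot: [3.139, 0.901, -1.574]
contact_force: [-1.5, -0.6, 6.4]
opening: 0.685
grasp_force: 38.2
```

Contact at 6 N just where the bottom should land, so I'm releasing.

Call:
{"api": "move_arm", "payload": {
  "motion": [
    [0, 0, 0, 0, 0, 0, 0.06],
    [0, 0, 0, 0, 0, 0, 0.07],
    [0, 0, 0, 0, 0, 0, 0.085],
    [0, 0, 0, 0, 0, 0, 0.085],
    [0, 0, 0, 0, 0, 0, 0.085],
    [0, 0, 0, 0, 0, 0, 0.085]
  ]
}}

```text
clock: 11.05
eef_pos: [483.6, 199.6, 51.0]
tcp_rot: [3.139, 0.899, -1.574]
contact_force: [0.6, 0.1, -0.2]
opening: 0.996
grasp_force: 0.0
```

Run:
```python
from cup import *
s=sensors.sense();print(s["contact_force"],s["opening"],s["eef_pos"])
ims=[]
for n in("scene","side"):
    im,d,W=pts(n);np.savez(n+"5.npz",im=im,W=W);ims.append(im);cupfit(n+"5.npz")
a=ims[0][160:300,180:330];b=ims[1][90:230,150:300]
cv2.imwrite("pics/c6.png",cv2.resize(np.hstack([a,b])[...,::-1],None,fx=2.5,fy=2.5))
```

```text
[ 0.6417825  0.1144091 -0.2409638] 0.9961836389191197 [483.6064193  199.60815879  51.02134401]
scene5.npz 866 bottom [ 4.84034e+02  1.85970e+02  9.44580e+01  5.00000e-03 -6.00000e-03] med 0.52 minus g [ 0.4  1.2 31.6]
side5.npz 346 bottom [4.84605e+02 1.83946e+02 8.28840e+01 2.00000e-03 3.60000e-02] med 0.88 minus g [ 1.  -0.8 20. ]
```

View pics/c6.png

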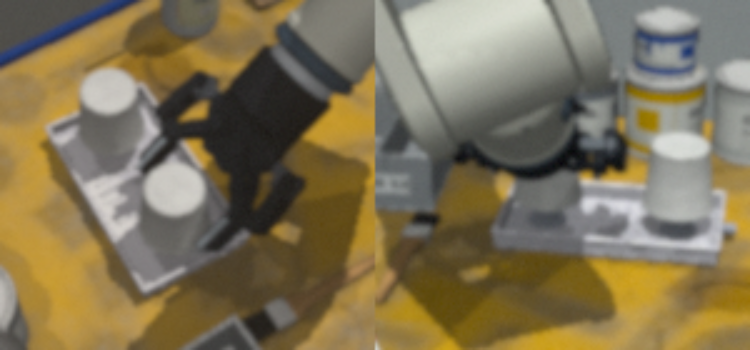

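The cup stands upright on its peg with the fingers clear on both sides (scene crop: cup at (172,215)). I'm backing out along the tool axis.

Call:
{"api": "move_arm", "payload": {
  "motion": [
    [0, 0, 0, 0, 0, -0.01, 0.085],
    [0, 0, 0, 0, 0, -0.03, 0.085],
    [0, 0, 0, 0, 0, -0.055, 0.085],
    [0, 0, 0, 0, 0, -0.085, 0.085],
    [0, 0, 0, 0, 0, -0.115, 0.085],
    [0, 0, 0, 0, 0, -0.14, 0.085],
    [0, 0, 0, 0, 0, -0.15, 0.085],
    [0, 0, 0, 0, 0, -0.15, 0.085]
  ]
}}

```text
clock: 12.15
eef_pos: [483.8, 81.8, 144.7]
tcp_rot: [3.14, 0.898, -1.574]
contact_force: [-0.3, 0.3, 0.0]
opening: 0.997
grasp_force: 0.0
```

Run:
```python
from cup import *
import cup
S=sensors.sense();print(S["contact_force"],S["clock"])
R0=Ro.from_euler("xyz",S["tcp_rot"]).as_matrix()
for c in([484,185,63],[603,178,63]):
    fake=dict(S);fake["eef_pos"]=np.array(c)+19*R0[:,2]
    class F: sense=staticmethod(lambda:fake)
    cup.sensors=F
    for n in("scene","side"):
        im,d,W=pts(n);np.savez(n+"6.npz",im=im,W=W);cupfit(n+"6.npz")
```

```text
[-0.29311934  0.3172552   0.03091731] 12.15
scene6.npz 867 bottom [ 4.83750e+02  1.85956e+02  9.43530e+01  8.00000e-03 -4.00000e-03] med 0.58 minus g [-0.2  1.  31.4]
side6.npz 819 bottom [ 4.84586e+02  1.85782e+02  9.25190e+01 -0.00000e+00  1.40000e-02] med 0.79 minus g [ 0.6  0.8 29.5]
scene6.npz 766 bottom [ 6.02321e+02  1.79571e+02  9.47500e+01  9.00000e-03 -6.00000e-03] med 0.6 minus g [-0.7  1.6 31.7]
side6.npz 860 bottom [6.02839e+02 1.78970e+02 9.26920e+01 0.00000e+00 2.40000e-02] med 0.85 minus g [-0.2  1.  29.7]
```

Both cups are at the same height and plumb, and the mixing cup's centre is within about 1 mm of the peg's.

```bash
python3 -c "
from rig import order;print(order.sign_off())"
```

```text
the job is handed in; nothing more can be done
None
```

The mixing cup is hanging mouth down on the free peg and released. It measured plumb to about 1° and within about 1 mm of the peg's centre, the other cup is still straight on its peg, and I handed the job in at about 12 s without seeing the verdict.

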